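# Dock the handset in its sloped cradle and lock it

## Robot

A 6-joint arm with a two-finger parallel gripper is mounted at the origin on a cart in front of the work surface, level with it; the furniture and walls round the work are solid. World frame = base frame: x ahead of the robot, y to its left, z up, the work surface at z = 0. Lengths are in mm, angles in rad, forces in N, time in s.
With the tool pointing down it reaches from about 350 to 775 mm from the base axis. Payload 7.3 kg.
Tool frame: the origin (TCP) lies at the very end of the fingers, on their centre line; the grasp point (between the pads) lies 19 mm behind it; z points along the fingers, y is the line along which they close (so a half turn about z gives the same grasp; the last joint's range is limited). The gripper opens to 92 mm and grips with 3 to 60 N. Pads are 19 mm wide; open, the fingers measure 130 mm over their backs; the gripper's body (75 mm by 190 mm) begins 47 mm behind the grasp point.
Start: joints at [1.011, 0.342, 1.524, -0, 1.275, -0.146], TCP at [211.087, 480.717, 205.441] pointing down, gripper open.
Joint ranges: [-2.53, 2.53], [-0.77, 2.02], [0.04, 2.7], [-1, 4.14], [0.28, 2.66], [-3.11, 3.11]. Speed limits (rad/s): [2.57, 2.57, 3.14, 3.14, 3.14, 3.14].

## Interface

Orientations are given as [roll, pitch, yaw] about the fixed x, y, z axes, in that order (R = Rz(yaw) Ry(pitch) Rx(roll)).
In Python, from plant import bot gives the robot as it stands.
- The arm moves only by the tool jog_arm, never from a script. Its argument "targets" is a list of rows, each an object with "xyz": the shift along the tool's x, y, z as a fraction of full scale, a list of three; "spin": the turn about the tool's z as a fraction of full scale. In form: [{"xyz": [x, y, z], "spin": spin}, ...]. A call has exactly 10 rows; each row shifts and turns the commanded pose from where the row before left it, along the tool's axes as they then stand; what a row does not reach is not made up. Full scale, the value 1, is 80 mm for a shift and 0.1 rad for a turn. A row lasts 1/8 s, in which the tool goes at most 62.5 mm and 10.7 degrees, less where a joint would pass 70% of its speed; a pose out of reach is approached as far as the arm can. A call with a number of a shift or a turn outside -1 to 1 is refused whole. A call with a gripper value outside its range is refused whole. "gripper" is the opening in per cent of the stroke, from 0 (shut) to 100 (fully open), set as the call begins (left out, the last holds). The fingers move at their own pace and stop on an object; the grip force is fixed at half the most. Time passes only in rows, so rows that do not move let the fingers close, or fill a call up. It gives the time, the measured TCP pose, the force, the opening and the grip force at its end, in the units of the state.
- bot.get_obs(): the state, without advancing time (a new reading comes with each control period).
- bot.capture(name): name is "scene" or "top" or "wrist"; returns the picture (480x640x3 uint8, blue, green, red); there is no depth.
- bot.get_calibration(name): a dict with "vfov" (degrees; the focal length in pixels is half the picture's height over the tangent of half this angle, whatever the lens; pixels are square), "cx", "cy" (the principal point, pixels), "eye" and "rotation" of the camera in the world. Camera axes: x right, y down, z forward; pixel columns grow to the right and rows downward; lengths in mm; the calibration is good to about 2 mm. A picture is of the moment at which its call begins: read the wrist's pose just before it. get_calibration takes no time and is no camera call; for the wrist camera it gives the pose at the moment of the call.
- bot.close_job(): hands the job in; it is judged then, once.
The state is a dict: "time": time; "joint_positions": joint angles; "dq": joint speeds; "tau": joint torques, N m; "tool_pos": TCP position; "tcp_rot": TCP orientation; "contact_force": force on the tool from outside, world axes, zero at the start; "moment": the same for the moment, N m; "grip_width": finger opening in mm; "finger_force": force on a finger pad.
Only numpy, scipy, OpenCV 4.12 (cv2) and the standard library are available. Lean on these libraries where they do the work, as an engineer would, in place of code of your own. Each camera call takes 0.05 s, during which the arm holds its last target. There are 200 camera calls.

## Task

Dock the grey handset for the lesson: push the cradle's sliding lock fully open to its end stop, then gently set the handset on the sloped bed, keys up and lengthwise up the middle of the slope, with its lower end resting against the cleat. Let go of it, then push the lock fully shut to its other end stop so that its steel tongue covers the handset's lower end. Leave the bottle, the beaker and the dish where they are.

Things in the scene. Friction and masses are not known exactly. Their poses are not given: they have to be found in the camera images.
- cradle: Fixed low plywood cradle carrying the sloped bed and, in front of it (robot side), a rail along y at x = -115 mm with the sliding lock. Origin on the bench top under the handset's lane; x points up the slope (away from the robot), y left, z up. Base plate 10 mm thick, x -135 to 120, y -62 to 123 mm; the rail's end stops are 35 mm high.
- cleat_foot (a point): Mid line where bed meets cleat, 30 mm above the bench, fixed. Frame tilted with the bed: x up the slope (18 degrees), y left, z square out of it. Bed: plain board 110 mm wide, x 0 to 173 mm at z = 0, open sides. Cleat: strip 12 mm high, 104 wide, face at x = 0. A docked handset's centre is at (82, 0, 14) mm. Friction keeps it from sliding down alone.
- lock (a joint): Sliding lock, in m: 0 at the open end stop (tongue clear of the handset's lane, at the cradle's left, +y), 0.085 at the shut end stop (tongue over the middle of the bed's lower end). Moves along the cradle's -y as the value grows, drags with about 2 N and stays where it is left.
- lock_grip (a point): Point on the lock's upright black grip, 85 mm above the bench; moves with it; axes as the cradle's. Post 18 (x) by 30 mm (y), 42 to 110 mm above the bench, free on both y sides. From its middle a steel tongue 24 mm wide, 6 thick runs up the slope, 22 mm past the cleat's face, underside 34 mm off the bed. Carriage below: 34 x 36 mm.
- handset_mid (a point): Centre (14 mm up) of the loose grey handset: a block 58 mm (its x) by 164 mm (its y, lengthwise) by 28 mm (z; keys on top), about 0.16 kg, lying flat on the bench to the right of the cradle at the start. Either end may be the lower one in the cradle.
- wash_bottle: Squeeze bottle with bent neck, 60 x 99 x 178 mm, bystander behind the cradle; origin at its underside.
- beaker: Small glass beaker, 53 mm wide, 70 mm high, bystander behind the cradle; origin at its underside.
- dish: White porcelain dish, 70 mm wide, 27 mm high, bystander beyond the handset; origin at its underside.

How it is judged (in metres and radians):
On the way, in this order (a step that is already met when the one before it is completed fails the run):
1. the lock is fully open, at its end stop (value of joint lock below 0.004 m), for 0.2 s.
2. the handset rests released on the bed against the cleat while the lock is open (x of handset_mid in the frame of cleat_foot between 0.078 and 0.0885 m and y of handset_mid in the frame of cleat_foot between -0.018 and 0.018 m and z of handset_mid in the frame of cleat_foot between 0.01 and 0.019 m and angle between the y axis of handset_mid and the x axis of cleat_foot, either way round below 0.12 rad and angle between handset_mid's own z axis and vertical below 0.6 rad and value of joint lock below 0.02 m and contact force between the fingers and handset below 0.2 N and linear speed of handset below 0.02 m/s), for 0.2 s.
At the end, for the whole second after the job is handed in: The handset lies at rest on the bed, keys up, its lower end within 6 mm of the cleat, within 18 mm of the bed's middle line, lengthwise up the slope within 7 degrees, flat on the bed, and the lock is within 4 mm of its shut end stop (x of handset_mid in the frame of cleat_foot between 0.078 and 0.0885 m and y of handset_mid in the frame of cleat_foot between -0.018 and 0.018 m and z of handset_mid in the frame of cleat_foot between 0.01 and 0.019 m and angle between the y axis of handset_mid and the x axis of cleat_foot, either way round below 0.12 rad and angle between handset_mid's own z axis and vertical below 0.6 rad and value of joint lock above 0.081 m and linear speed of handset below 0.02 m/s); the robot touches nothing.
It fails at once if the handset hits or is pressed against the cradle with more than 40 N (contact force between handset and cradle above 40 N).
It fails at once if the wash bottle is moved by more than 25 mm (distance of wash_bottle from where it was at the start of the episode above 0.025 m).
It fails at once if the beaker is moved by more than 25 mm (distance of beaker from where it was at the start of the episode above 0.025 m).
It fails at once if the dish is moved by more than 25 mm (distance of dish from where it was at the start of the episode above 0.025 m).
It also fails if it takes over 72 s, if anything falls off the work surface, if the arm or the gripper's body presses on something with over 40 N, if the wrist force passes 120 N, or if a joint passes its speed limit or range.

## Working session

There is one attempt and no reset: what is moved stays moved. The work goes in short steps, Python scripts to look and compute and a tool call to move; the robot and the scene stay as the last step left them, time stands still between calls to the robot, and variables do not carry over. Pictures are saved under pics/ and viewed, at most 10 in all, crops included, and the job is handed in when it is done.

Besides the shell and the picture viewer there is one more tool, called after "Emit:" by a JSON object that holds its "name" and its "arguments", one argument or row to a line. jog_arm: Moves the arm, as the interface text tells. Shift numbers are shares of 80 mm and turn numbers shares of 0.1 rad, none past 1 either way. Its arguments: {"type":"object","properties":{"targets":{"type":"array","items":{"type":"object","properties":{"xyz":{"type":"array","items":{"type":"number"}},"spin":{"type":"number"}}}},"gripper":{"type":"number"}},"required":["targets"]}

```bash
mkdir -p pics; ls
python3 - <<'E'
from plant import bot
import cv2,json,numpy as np
for n in("scene","top"):
    cv2.imwrite(f"pics/{n}0.png",bot.capture(n)); c=bot.get_calibration(n); print(n,c)
print(bot.get_obs()); print(bot.get_calibration("wrist"))
E
```

```text
pics
scene {'vfov': 53.1822640735184, 'cx': 326.36024785610977, 'cy': 239.16195310836096, 'eye': array([ 152.69702938, -985.95302316,  580.29820122]), 'rotation': array([-2.11850337, -0.00333785, -0.46243569])}
top {'vfov': 51.54556672701908, 'cx': 315.4553949983217, 'cy': 238.95736825777536, 'eye': array([ 342.96414363, -260.27486879, 1020.71038464]), 'rotation': array([-2.93201951e+00, -2.55345261e-03, -1.50368147e+00])}
{'time': 0.1, 'joint_positions': array([ 1.01100412e+00,  3.42651777e-01,  1.52491300e+00, -1.61143134e-05,
        1.27539976e+00, -1.46031806e-01]), 'dq': array([-8.84886799e-04, -3.96732774e-04, -4.36148195e-03, -4.57716890e-05,
       -8.82297423e-04,  2.91789035e-04]), 'tau': array([ 1.08484714e-03, -4.32006347e+01, -2.44693476e+01,  7.17545184e-02,
        5.25399204e-02,  1.62126662e-05]), 'tool_pos': array([210.86992771, 480.36496813, 204.81810274]), 'tcp_rot': array([-3.14023313e+00, -1.84381344e-04,  2.72783683e+00]), 'contact_force': array([ 0.85768268,  0.16007378, -0.50507526]), 'moment': array([0.00354321, 0.00601317, 0.00286447]), 'finger_force': 0.0, 'grip_width': 91.68140673573065}
{'vfov': 65.18051980248117, 'cx': 323.1194946901753, 'cy': 240.73225732694394, 'eye': array([138.84144498, 511.65268803, 383.56537175]), 'rotation': array([2.84808423e+00, 7.68248331e-04, 1.15756773e+00])}
```

View pics/scene0.png

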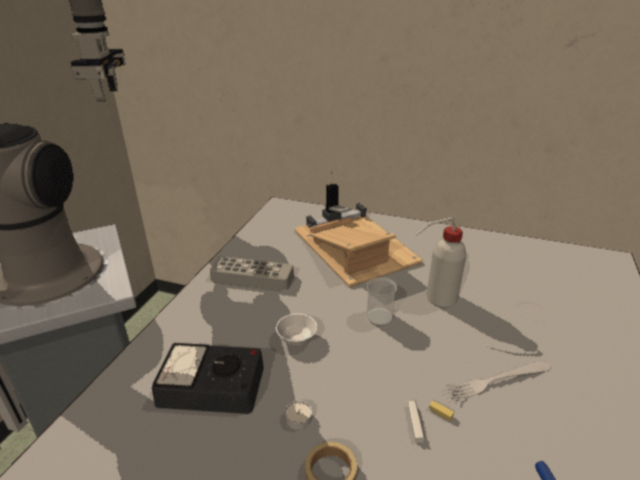

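View pics/top0.png

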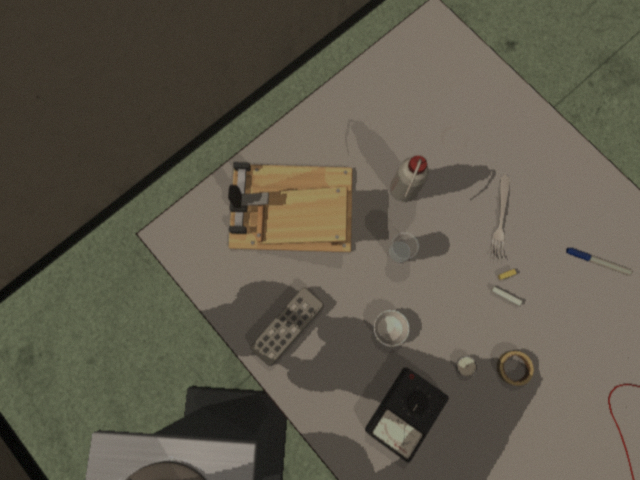

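The scene view shows the cradle, with the black grip at (332,198) and the handset at (253,272). In the top view the cradle spans (230–352, 165–250), the grip is at about (236,196) and the handset at (288,326). I'll measure these next.

```bash
cat > h.py <<'E'
from plant import bot
import cv2,numpy as np
from scipy.spatial.transform import Rotation as Ro
def ray(c,p):
    f=240/np.tan(np.radians(c["vfov"])/2)
    d=np.array([(p[0]-c["cx"])/f,(p[1]-c["cy"])/f,1.])
    d=Ro.from_euler("xyz",c["rotation"]).as_matrix()@d
    return np.array(c["eye"]),d/np.linalg.norm(d)
def plane(c,p,z):
    e,d=ray(c,p); return e+d*(z-e[2])/d[2]
def proj(c,P):
    f=240/np.tan(np.radians(c["vfov"])/2)
    q=Ro.from_euler("xyz",c["rotation"]).as_matrix().T@(np.array(P)-c["eye"])
    return np.array([c["cx"]+f*q[0]/q[2],c["cy"]+f*q[1]/q[2]])
def tri(c1,p1,c2,p2):
    a,u=ray(c1,p1);b,v=ray(c2,p2)
    s=np.linalg.lstsq(np.c_[u,-v],b-a,rcond=None)[0]
    A=a+s[0]*u;B=b+s[1]*v
    return (A+B)/2,np.linalg.norm(A-B)
E
python3 - <<'E'
from h import *
np.set_printoptions(precision=1,suppress=True)
im=cv2.imread("pics/top0.png");c=bot.get_calibration("top")
hsv=cv2.cvtColor(im,cv2.COLOR_BGR2HSV)
m=cv2.inRange(hsv,(10,80,60),(30,255,255)); m[:, :200]=0;m[:,400:]=0;m[300:]=0
m=cv2.morphologyEx(m,cv2.MORPH_CLOSE,np.ones((7,7)))
k=max(cv2.findContours(m,0,2)[0],key=cv2.contourArea)
B=cv2.boxPoints(cv2.minAreaRect(k));print("wood px",B)
for p in B: print(plane(c,p,10))
cv2.imwrite("pics/topc.png",np.hstack([cv2.resize(im[150:270,215:365],None,fx=4,fy=4,interpolation=3)]))
cv2.imwrite("pics/toph.png",cv2.resize(im[275:375,240:340],None,fx=5,fy=5,interpolation=3))
s=cv2.imread("pics/scene0.png")
cv2.imwrite("pics/scenec.png",cv2.resize(s[170:300,205:425],None,fx=3.6,fy=3.6,interpolation=3))
E
```

```text
wood px [[227.8 248.4]
 [230.3 163.2]
 [353.4 166.8]
 [350.9 252. ]]
[525.4 -68.8  10. ]
[711.2 -54.9  10. ]
[ 721.  -319.1   10. ]
[ 535.  -323.5   10. ]
```

View pics/topc.png

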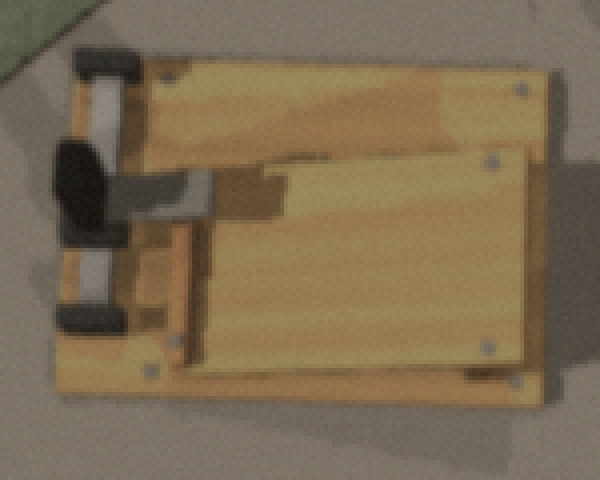

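View pics/toph.png

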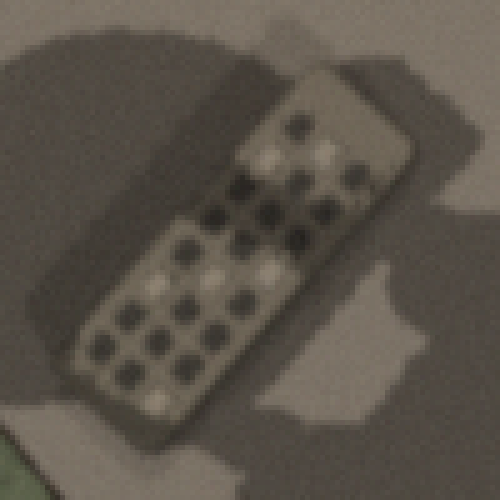

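View pics/scenec.png

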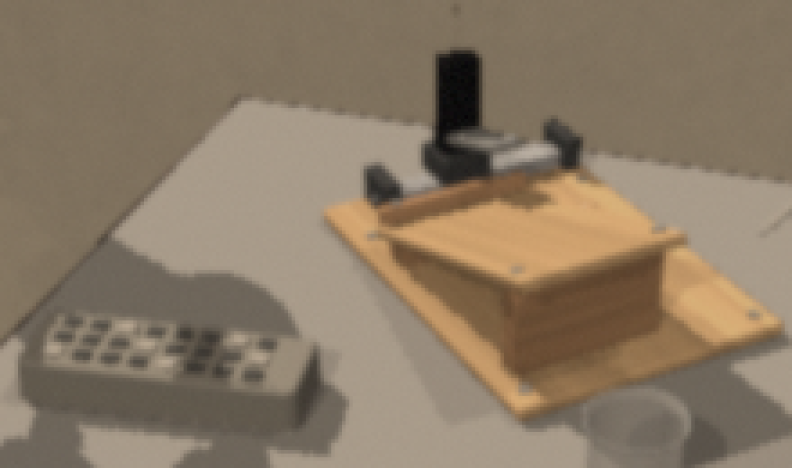

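Top crop (×4): plate corners at (56,393), (543,405) and (548,70), upper bed corners at (522,362) and (525,148), and cleat end at (180,368). The grip's top is around (78,150). In the handset crop (×5) the top-face corners are (322,67), (413,140), (80,350) and (175,420). In the scene crop (×3.6) the same handset corners are (320,345), (297,378), (50,312) and (22,365), and the bed corners are (515,285) and (685,237). I'll triangulate these.

Run:
```python
from h import *
np.set_printoptions(precision=1,suppress=True)
c=bot.get_calibration("top");s=bot.get_calibration("scene")
T=lambda p:((p[0]+.5)/4-.5+215,(p[1]+.5)/4-.5+150)
H=lambda p:((p[0]+.5)/5-.5+240,(p[1]+.5)/5-.5+275)
S=lambda p:((p[0]+.5)/3.6-.5+205,(p[1]+.5)/3.6-.5+170)
P=np.array([plane(c,T(p),10)[:2] for p in((56,393),(543,405),(548,70))]);M=np.array([[-135,-62],[120,-62],[120,123]])
a=P-P.mean(0);b=M-M.mean(0)
yaw=np.arctan2((b[:,0]*a[:,1]-b[:,1]*a[:,0]).sum(),(a*b).sum())
R=np.array([[np.cos(yaw),-np.sin(yaw)],[np.sin(yaw),np.cos(yaw)]]);t=P.mean(0)-R@M.mean(0)
print("cradle",t,yaw,"res",P-(M@R.T+t))
loc=lambda X:np.r_[R.T@(X[:2]-t),X[2]]
for n,p,q in(("bedR",(522,362),(515,285)),("bedL",(525,148),(685,237)),("cleatR",(180,368),(376,222)),("tongue tip far L",(212,172),None)):
    if q: X,g=tri(c,T(p),s,S(q));print(n,X,g,"loc",loc(X))
for z in(42,):print("cleat L/R loc",loc(plane(c,T((190,225)),z)),loc(plane(c,T((184,366)),z)))
print("tongue tip loc z75",[loc(plane(c,T(p),72)) for p in((212,172),(212,216))])
print("stops",[loc(plane(c,T(p),35)) for p in((107,48),(92,333),(140,80),(127,305))])
hs=[]
for p,q in(((322,67),(320,345)),((413,140),(297,378)),((80,350),(50,312)),((175,420),(22,365))):
    X,g=tri(c,H(p),s,S(q)); hs.append(plane(c,H(p),28));print("hs",X,g,hs[-1])
hs=np.array(hs);print("mid",hs.mean(0)); u=hs[:2].mean(0)-hs[2:].mean(0);print(np.linalg.norm(u),np.arctan2(u[1],u[0]),np.linalg.norm(hs[0]-hs[1]),np.linalg.norm(hs[2]-hs[3]))
```

```text
cradle [ 593.6 -201. ] -1.529932354222405 res [[ 0.5 -1.8]
 [ 0.8  1.2]
 [-1.3  0.6]]
bedR [ 542.  -305.8   81.9] 4.119982178829151 loc [102.6 -55.9  81.9]
bedL [ 651.7 -301.9   80.5] 1.274485798496387 loc [103.3  53.9  80.5]
cleatR [ 537.6 -135.3   32.3] 4.35423316674719 loc [-67.9 -53.3  32.3]
cleat L/R loc [-64.6  21.4  42. ] [-64.  -52.1  42. ]
tongue tip loc z75 [array([-51.5,  40.6,  72. ]), array([-50.4,  17.9,  72. ])]
stops [array([-113.5,  118.3,   35. ]), array([-112.4,  -34.8,   35. ]), array([-95.3, 101.1,  35. ]), array([-95.4, -19.7,  35. ])]
hs [ 453.9 -232.8   23.8] 2.4837859696994293 [ 452.2 -232.5   28. ]
hs [ 425.5 -270.7   34.3] 0.6794358529041704 [ 425.7 -270.7   28. ]
hs [ 330.  -145.3   31.4] 11.157146130359662 [ 335.5 -146.2   28. ]
hs [ 304.5 -183.8   26.6] 14.175345769185357 [ 311.4 -185.4   28. ]
mid [ 381.2 -208.7   28. ]
143.8890362071183 -0.6389952229709579 46.50443441474643 46.01561092147518
```

Checks against the text:
- The bed's upper corners triangulate to z≈81 with a width of 110.
- The cleat is at cradle x≈-62.
- The stops' inner faces are at y≈101 and -19.
- The tongue centre is at y≈29, so the lock stands about 56 mm from open.

The cradle origin is at about (593.6, -201) with yaw -1.53. I'll close the gripper and move to the right-hand side of the grip.

Emit:
{"name": "jog_arm", "arguments": {
  "gripper": 0,
  "targets": [
    {"xyz": [-0.57, -0.39, 0]},
    {"xyz": [-0.57, -0.39, 0]},
    {"xyz": [-0.57, -0.39, 0]},
    {"xyz": [-0.57, -0.39, 0]},
    {"xyz": [-0.57, -0.39, 0]},
    {"xyz": [-0.57, -0.39, 0]},
    {"xyz": [-0.57, -0.39, 0]},
    {"xyz": [-0.57, -0.39, 0]},
    {"xyz": [-0.57, -0.39, 0]},
    {"xyz": [-0.57, -0.39, 0]}
  ]
}}

```text
invalid input
```

Emit:
{"name": "jog_arm", "arguments": {
  "targets": [
    {"xyz": [-0.6, -0.4, 0]},
    {"xyz": [-0.6, -0.4, 0]},
    {"xyz": [0, 0, 0], "spin": -0.9},
    {"xyz": [0, 0, 0], "spin": -0.9},
    {"xyz": [0, 0, 0], "spin": -0.9},
    {"xyz": [0, 0, 0], "spin": -0.9},
    {"xyz": [0, 0, 0], "spin": -0.95},
    {"xyz": [0, 0, 0]},
    {"xyz": [0, 0, 0]},
    {"xyz": [0, 0, 0]}
  ]
}}

```text
invalid input
```

```bash
cat >> h.py <<'E'
def go(T,yaw=None):
    o=bot.get_obs();R=Ro.from_euler("xyz",o["tcp_rot"]).as_matrix()
    print("at",np.round(o["tool_pos"],1),np.round(o["tcp_rot"],3),"t",o["time"],"F",np.round(o["contact_force"],1),"w",o["grip_width"])
    T=[o["tool_pos"][i] if T[i] is None else T[i] for i in range(3)]
    print("shift/80:",np.round(R.T@(np.array(T)-o["tool_pos"])/80,3),"" if yaw is None else ("spin sum/0.1",-10*(yaw-o["tcp_rot"][2])))
YAW=-1.53;O=np.array([593.6,-201.])
def W(x,y):
    return O+np.array([np.cos(YAW)*x-np.sin(YAW)*y,np.sin(YAW)*x+np.cos(YAW)*y])
E
python3 - <<'E'
from h import *
im=bot.capture("wrist");cv2.imwrite("pics/w1.png",im);print(bot.get_calibration("wrist"))
go([*W(-115,-20),65],3.18-2*np.pi)
print(W(-115,29),W(-115,60))
E
```

```text
{'vfov': 65.18051980248117, 'cx': 323.1194946901753, 'cy': 240.73225732694394, 'eye': array([138.85641068, 511.67684173, 383.65577557]), 'rotation': array([2.84805255e+00, 5.46842180e-04, 1.15756708e+00])}
at [210.9 480.4 204.9] [-3.14  -0.     2.728] t 0.15 F [ 0.  -0.2  0. ] w 92.17250372989855
shift/80: [-6.949 -4.692  1.753] ('spin sum/0.1', np.float64(58.31015756591441))
[617.88559412 -84.91292097] [648.85980042 -83.64858562]
```

View pics/w1.png

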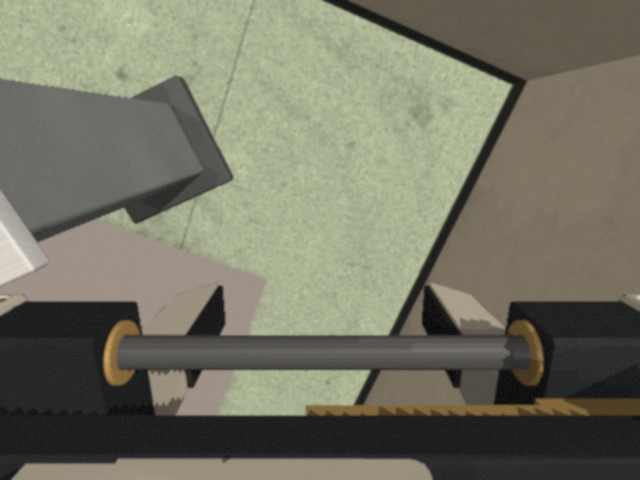

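The arm has not moved, so the wrist view only shows the start: floor and fingers. Both calls were refused, probably because every row needs a "spin".

Emit:
{"name": "jog_arm", "arguments": {
  "gripper": 0,
  "targets": [
    {"xyz": [-0.57, -0.39, 0], "spin": 0},
    {"xyz": [-0.57, -0.39, 0], "spin": 0},
    {"xyz": [-0.57, -0.39, 0], "spin": 0},
    {"xyz": [-0.57, -0.39, 0], "spin": 0},
    {"xyz": [-0.57, -0.39, 0], "spin": 0},
    {"xyz": [-0.57, -0.39, 0], "spin": 0},
    {"xyz": [-0.57, -0.39, 0], "spin": 0},
    {"xyz": [-0.57, -0.39, 0], "spin": 0},
    {"xyz": [-0.57, -0.39, 0], "spin": 0},
    {"xyz": [-0.57, -0.39, 0], "spin": 0}
  ]
}}

```text
time: 1.4
tool_pos: [503.8, 10.0, 205.3]
tcp_rot: [3.141, -0.0, 2.728]
contact_force: [0.6, 1.0, -0.0]
grip_width: 0.8
finger_force: 0.0
```

Emit:
{"name": "jog_arm", "arguments": {
  "targets": [
    {"xyz": [-0.6, -0.4, 0], "spin": 0},
    {"xyz": [-0.6, -0.4, 0], "spin": 0},
    {"xyz": [0, 0, 0], "spin": -0.9},
    {"xyz": [0, 0, 0], "spin": -0.9},
    {"xyz": [0, 0, 0], "spin": -0.9},
    {"xyz": [0, 0, 0], "spin": -0.9},
    {"xyz": [0, 0, 0], "spin": -0.95},
    {"xyz": [0, 0, 0], "spin": 0},
    {"xyz": [0, 0, 0], "spin": 0},
    {"xyz": [0, 0, 0], "spin": 0}
  ]
}}

```text
time: 2.65
tool_pos: [565.3, -85.5, 205.3]
tcp_rot: [3.141, -0.0, -3.101]
contact_force: [-0.3, 1.1, 0.1]
grip_width: 0.3
finger_force: 0.0
```

Run:
```python
from h import *
im=bot.capture("wrist");cv2.imwrite("pics/w2.png",im);print(bot.get_calibration("wrist"))
go([*W(-115,-20),65],3.18-2*np.pi)
```

```text
{'vfov': 65.18051980248117, 'cx': 323.1194946901753, 'cy': 240.73225732694394, 'eye': array([486.56728694, -89.2259782 , 384.10296394]), 'rotation': array([ 2.84758409e+00, -1.00624263e-03,  1.61179690e+00])}
at [565.3 -85.5 205.4] [ 3.141  0.    -3.101] t 2.7 F [-0.2  0.3 -0.1] w 0.48234951723136016
shift/80: [-0.045 -0.02   1.755] ('spin sum/0.1', np.float64(0.020436199703093294))
```

Emit:
{"name": "jog_arm", "arguments": {
  "targets": [
    {"xyz": [0, 0, 0.35], "spin": 0},
    {"xyz": [0, 0, 0.35], "spin": 0},
    {"xyz": [0, 0, 0.35], "spin": 0},
    {"xyz": [0, 0, 0.35], "spin": 0},
    {"xyz": [0, 0, 0.35], "spin": 0},
    {"xyz": [-0.2, 0, 0], "spin": 0},
    {"xyz": [-0.15, 0, 0], "spin": 0},
    {"xyz": [-0.1, 0, 0], "spin": 0},
    {"xyz": [-0.1, 0, 0], "spin": 0},
    {"xyz": [-0.1, 0, 0], "spin": 0}
  ]
}}

```text
time: 3.95
tool_pos: [617.4, -83.4, 65.4]
tcp_rot: [3.142, -0.001, -3.101]
contact_force: [-2.0, -2.0, -1.0]
grip_width: 0.5
finger_force: 1.1
```

Emit:
{"name": "jog_arm", "arguments": {
  "targets": [
    {"xyz": [-0.05, 0, 0], "spin": 0},
    {"xyz": [-0.05, 0, 0], "spin": 0},
    {"xyz": [-0.05, 0, 0], "spin": 0},
    {"xyz": [-0.05, 0, 0], "spin": 0},
    {"xyz": [0, 0, 0], "spin": 0},
    {"xyz": [0, 0, 0], "spin": 0},
    {"xyz": [0, 0, 0], "spin": 0},
    {"xyz": [0, 0, 0], "spin": 0},
    {"xyz": [0, 0, 0], "spin": 0},
    {"xyz": [0, 0, 0], "spin": 0}
  ]
}}

```text
time: 5.2
tool_pos: [633.3, -82.7, 65.5]
tcp_rot: [3.142, 0.0, -3.1]
contact_force: [-0.1, 0.3, -0.8]
grip_width: 0.6
finger_force: 0.0
```

Emit:
{"name": "jog_arm", "arguments": {
  "targets": [
    {"xyz": [-0.03, 0, 0], "spin": 0},
    {"xyz": [-0.03, 0, 0], "spin": 0},
    {"xyz": [-0.02, 0, 0], "spin": 0},
    {"xyz": [-0.02, 0, 0], "spin": 0},
    {"xyz": [-0.02, 0, 0], "spin": 0},
    {"xyz": [-0.02, 0, 0], "spin": 0},
    {"xyz": [-0.02, 0, 0], "spin": 0},
    {"xyz": [-0.02, 0, 0], "spin": 0},
    {"xyz": [-0.02, 0, 0], "spin": 0},
    {"xyz": [-0.02, 0, 0], "spin": 0}
  ]
}}

```text
time: 6.45
tool_pos: [649.4, -82.1, 65.4]
tcp_rot: [3.141, -0.003, -3.1]
contact_force: [-10.0, -1.7, 6.5]
grip_width: 0.7
finger_force: 5.5
```

Emit:
{"name": "jog_arm", "arguments": {
  "targets": [
    {"xyz": [-0.015, 0, 0], "spin": 0},
    {"xyz": [0, 0, 0], "spin": 0},
    {"xyz": [0, 0, 0], "spin": 0},
    {"xyz": [0, 0, 0], "spin": 0},
    {"xyz": [0, 0, 0], "spin": 0},
    {"xyz": [0, 0, 0], "spin": 0},
    {"xyz": [0, 0, 0], "spin": 0},
    {"xyz": [0, 0, 0], "spin": 0},
    {"xyz": [0, 0, 0], "spin": 0},
    {"xyz": [0, 0, 0], "spin": 0}
  ]
}}

```text
time: 7.7
tool_pos: [649.4, -82.0, 65.4]
tcp_rot: [3.141, -0.006, -3.1]
contact_force: [-12.5, -0.6, 7.8]
grip_width: 0.4
finger_force: 6.1
```

Run:
```python
from h import *
im=bot.capture("top");cv2.imwrite("pics/t2.png",im)
go([581,-115,200])
go([381,-209,None],2.5-2*np.pi)
```

```text
at [649.4 -82.   65.4] [ 3.141 -0.006 -3.1  ] t 7.75 F [-12.7  -0.7   6.6] w 0.6044264108311354
shift/80: [ 0.881 -0.376 -1.677] 
at [649.4 -82.   65.4] [ 3.141 -0.006 -3.1  ] t 7.75 F [-12.7  -0.7   6.6] w 0.6044264108311354
shift/80: [ 3.418 -1.447  0.019] ('spin sum/0.1', np.float64(6.827901478524665))
```

No further travel under 12 N, and the TCP is where the end stop was predicted, so the lock is open. I'll back off, rise and go over the handset.

Emit:
{"name": "jog_arm", "arguments": {
  "targets": [
    {"xyz": [0.25, 0, 0], "spin": 0},
    {"xyz": [0, 0, -0.58], "spin": 0},
    {"xyz": [0, 0, -0.58], "spin": 0},
    {"xyz": [0, 0, -0.58], "spin": 0},
    {"xyz": [0.53, -0.24, 0], "spin": 0},
    {"xyz": [0.53, -0.24, 0], "spin": 0},
    {"xyz": [0.53, -0.24, 0], "spin": 0},
    {"xyz": [0.53, -0.24, 0], "spin": 0},
    {"xyz": [0.53, -0.24, 0], "spin": 0},
    {"xyz": [0.53, -0.24, 0], "spin": 0}
  ]
}}

```text
time: 9.0
tool_pos: [381.9, -209.1, 204.9]
tcp_rot: [-3.141, 0.002, -3.1]
contact_force: [0.7, -0.8, -0.1]
grip_width: 0.2
finger_force: 0.0
```

Emit:
{"name": "jog_arm", "arguments": {
  "gripper": 100,
  "targets": [
    {"xyz": [0, 0, 0], "spin": 0.97},
    {"xyz": [0, 0, 0], "spin": 0.97},
    {"xyz": [0, 0, 0], "spin": 0.97},
    {"xyz": [0, 0, 0], "spin": 0.97},
    {"xyz": [0, 0, 0], "spin": 0.97},
    {"xyz": [0, 0, 0], "spin": 0.97},
    {"xyz": [0, 0, 0], "spin": 0.97},
    {"xyz": [0, 0, 0], "spin": 0},
    {"xyz": [0, 0, 0], "spin": 0},
    {"xyz": [0, 0, 0], "spin": 0}
  ]
}}

```text
time: 10.25
tool_pos: [382.7, -208.4, 204.7]
tcp_rot: [3.141, 0.0, 2.505]
contact_force: [-0.1, 0.8, 0.3]
grip_width: 91.1
finger_force: 0.0
```

Run:
```python
from h import *
go([381,-209,None],2.5)
c=bot.get_calibration("wrist");print(c)
im=bot.capture("wrist");cv2.imwrite("pics/w3.png",im)
a=cv2.imread("pics/top0.png");b=cv2.imread("pics/t2.png")
cv2.imwrite("pics/c3.png",np.vstack([im,cv2.resize(b[150:200,215:285],(640,120)) ])[:600])
```

```text
at [ 382.7 -208.4  204.7] [3.141 0.    2.505] t 10.25 F [-0.1  0.8  0.3] w 91.14105987856416
shift/80: [ 0.013 -0.019 -0.   ] ('spin sum/0.1', np.float64(0.0484490653283709))
{'vfov': 65.18051980248117, 'cx': 323.1194946901753, 'cy': 240.73225732694394, 'eye': array([ 319.28683899, -162.14497227,  383.34985433]), 'rotation': array([ 2.84770208e+00, -5.23628713e-04,  9.34628672e-01])}
```

View pics/c3.png

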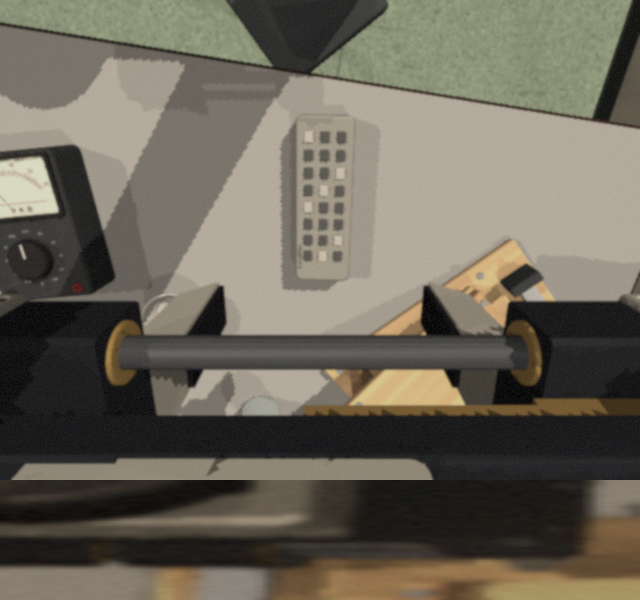

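The wrist view shows the handset almost aligned, with top-face corners at (298,118), (353,118), (349,277) and (298,277).

Run:
```python
from h import *
np.set_printoptions(precision=2,suppress=True)
c=bot.get_calibration("wrist");t=bot.get_calibration("top")
H=lambda p:((p[0]+.5)/5-.5+240,(p[1]+.5)/5-.5+275)
for z in(14,28):
    q=np.array([plane(c,p,z) for p in((298,117),(353,117),(349,277),(298,277))])
    u=q[:2].mean(0)-q[2:].mean(0)
    print(z,q[:,:2].tolist(),q.mean(0),np.linalg.norm(u),np.linalg.norm(q[0]-q[1]),np.linalg.norm(q[2]-q[3]),np.arctan2(u[1],u[0]))
for p,h in(((298,117),(175,420)),((353,117),(80,350)),((349,277),(322,67)),((298,277),(413,140))): print(tri(c,p,t,H(h)))
```

```text
14 [[298.13824621494234, -175.461279799279], [328.68943899354514, -134.11874363111107], [457.81666275958116, -230.1968706011062], [425.7149221497233, -273.6174497093762]] [ 377.59 -203.35   14.  ] 160.95329618099697 51.406037359551696 53.99878184070573 2.4938508681297833
28 [[298.93961588837783, -174.95582168669273], [328.33274928248244, -135.1803965748902], [452.5653362217305, -227.61663049707832], [421.6804293453826, -269.39132921432497]] [ 375.38 -201.79   28.  ] 154.85227497180685 49.457463881079036 51.951928988993366 2.4938508681297833
(array([ 302.31, -178.89,  -36.75]), np.float64(14.49430354710336))
(array([ 334.16, -116.5 , -225.38]), np.float64(1.6471008656606534))
(array([ 454.42, -230.71,   19.54]), np.float64(4.023138249475172))
(array([ 425.41, -271.51,   18.67]), np.float64(2.5070974006042723))
```

Emit:
{"name": "jog_arm", "arguments": {
  "targets": [
    {"xyz": [0.1, 0.01, 0], "spin": 0.1},
    {"xyz": [0, 0, 0.4], "spin": 0},
    {"xyz": [0, 0, 0.4], "spin": 0},
    {"xyz": [0, 0, 0.38], "spin": 0},
    {"xyz": [0, 0, 0], "spin": 0},
    {"xyz": [0, 0, 0], "spin": 0},
    {"xyz": [0, 0, 0], "spin": 0},
    {"xyz": [0, 0, 0], "spin": 0},
    {"xyz": [0, 0, 0], "spin": 0},
    {"xyz": [0, 0, 0], "spin": 0}
  ]
}}

```text
time: 11.55
tool_pos: [376.7, -202.9, 110.3]
tcp_rot: [3.142, 0.0, 2.494]
contact_force: [0.1, -0.6, 0.2]
grip_width: 92.0
finger_force: 0.0
```

Run:
```python
from h import *
go([377,-203,None],2.494)
c=bot.get_calibration("wrist");print(c["eye"].tolist(),c["rotation"].tolist())
im=bot.capture("wrist");cv2.imwrite("pics/w4.png",im)
```

```text
at [ 376.7 -202.9  110.3] [3.142 0.    2.494] t 11.55 F [ 0.1 -0.6  0.2] w 92.02780354751074
shift/80: [-0.003  0.001  0.   ] ('spin sum/0.1', np.float64(-0.001430550817693721))
[313.8072709170052, -156.0297205328709, 289.05346355028655] [2.8477371226484474, -0.0004507098733628201, 0.923563956736354]
```

View pics/w4.png

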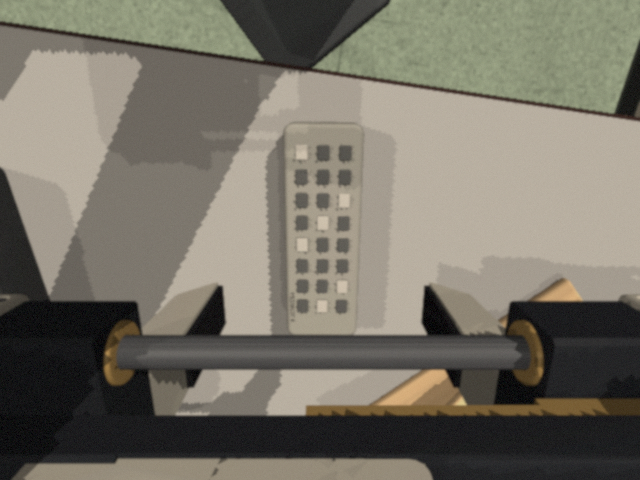

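Handset corners are now at (285,124), (362,125), (355,333) and (287,333). The outer keys are at (302,153), (345,153), (303,307) and (342,306).

Run:
```python
from h import *
np.set_printoptions(precision=1,suppress=True)
c=bot.get_calibration("wrist")
a=dict(c,eye=np.array([319.28683899,-162.14497227,383.34985433]),rotation=np.array([2.84770208,-5.236e-4,.934628672]))
for p,q in(((302,153),(308,137)),((345,153),(341,138)),((303,307),(308,257)),((342,306),(340,256)),((285,124),(298,117)),((362,125),(353,117)),((355,333),(349,277)),((287,333),(298,277))):print(tri(c,p,a,q))
for z in(24,28):
    q=np.array([plane(c,p,z) for p in((285,124),(362,125),(355,333),(287,333))]);u=q[:2].mean(0)-q[2:].mean(0)
    print(z,q.mean(0),np.linalg.norm(u),np.linalg.norm(q[0]-q[1]),np.linalg.norm(q[2]-q[3]),np.arctan2(u[1],u[0]))
```

```text
(array([ 318.5, -178.5,   18.1]), np.float64(0.7778836797066138))
(array([ 337.6, -154.1,   11.8]), np.float64(0.08863232279254442))
(array([ 411.7, -249.4,   23.4]), np.float64(0.25585897758883364))
(array([ 428.5, -222.9,   26.8]), np.float64(2.28025822872771))
(array([ 298.5, -174.5,   35.8]), np.float64(1.957384746056511))
(array([ 328.2, -135.2,   32.3]), np.float64(0.7106282878307969))
(array([ 451.1, -227.7,   31. ]), np.float64(1.5144501495259748))
(array([ 419.5, -269. ,   32.1]), np.float64(2.7713510292080272))
24 [ 375.4 -203.3   24. ] 158.6907296513476 51.926071088474764 54.17366765302129 2.4820413943701216
28 [ 374.4 -202.6   28. ] 156.29537693297846 51.142274481015285 53.35594476295843 2.482041394370121
```

The mean height is about 26–28, which fits the 28 mm in the text. The centre is (375,-203), so I descend and grip.

Emit:
{"name": "jog_arm", "arguments": {
  "targets": [
    {"xyz": [0.02, -0.01, 0.35], "spin": 0.1},
    {"xyz": [0, 0, 0.35], "spin": 0},
    {"xyz": [0, 0, 0.25], "spin": 0},
    {"xyz": [0, 0, 0.2], "spin": 0},
    {"xyz": [0, 0, 0.1], "spin": 0},
    {"xyz": [0, 0, 0.05], "spin": 0},
    {"xyz": [0, 0, 0], "spin": 0},
    {"xyz": [0, 0, 0], "spin": 0},
    {"xyz": [0, 0, 0], "spin": 0},
    {"xyz": [0, 0, 0], "spin": 0}
  ]
}}

```text
time: 12.85
tool_pos: [375.1, -202.7, 6.4]
tcp_rot: [3.142, 0.001, 2.484]
contact_force: [1.0, 0.3, -0.5]
grip_width: 92.2
finger_force: 0.0
```

Emit:
{"name": "jog_arm", "arguments": {
  "gripper": 0,
  "targets": [
    {"xyz": [0, 0, 0], "spin": 0},
    {"xyz": [0, 0, 0], "spin": 0},
    {"xyz": [0, 0, 0], "spin": 0},
    {"xyz": [0, 0, 0], "spin": 0},
    {"xyz": [0, 0, 0], "spin": 0},
    {"xyz": [0, 0, 0], "spin": 0},
    {"xyz": [0, 0, 0], "spin": 0},
    {"xyz": [0, 0, 0], "spin": 0},
    {"xyz": [0, 0, 0], "spin": 0},
    {"xyz": [0, 0, 0], "spin": 0}
  ]
}}

```text
time: 14.1
tool_pos: [374.9, -202.6, 6.2]
tcp_rot: [3.142, 0.0, 2.484]
contact_force: [0.1, -0.6, 0.6]
grip_width: 0.6
finger_force: 0.0
```

The fingers closed completely, so the handset isn't between them. I need to look.

Run:
```python
from h import *
w=bot.capture("wrist");s=bot.capture("scene");t=bot.capture("top")
for n,i in(("w5",w),("s5",s),("t5",t)):cv2.imwrite(f"pics/{n}.png",i)
a=cv2.resize(s[220:320,180:320],(420,300));b=cv2.resize(t[260:380,220:360],(380,300))
cv2.imwrite("pics/c5.png",np.vstack([np.hstack([a,b]),np.hstack([cv2.resize(w,(400,300)),np.zeros((300,400,3),np.uint8)])]))
c=bot.get_calibration("wrist");o=bot.get_obs();print(proj(c,o["tool_pos"]),proj(bot.get_calibration("scene"),o["tool_pos"]),proj(bot.get_calibration("top"),o["tool_pos"]))
```

```text
[323.92396429 285.99605483] [251.8886794  274.80419826] [286.61511054 326.50303476]
```

View pics/c5.png

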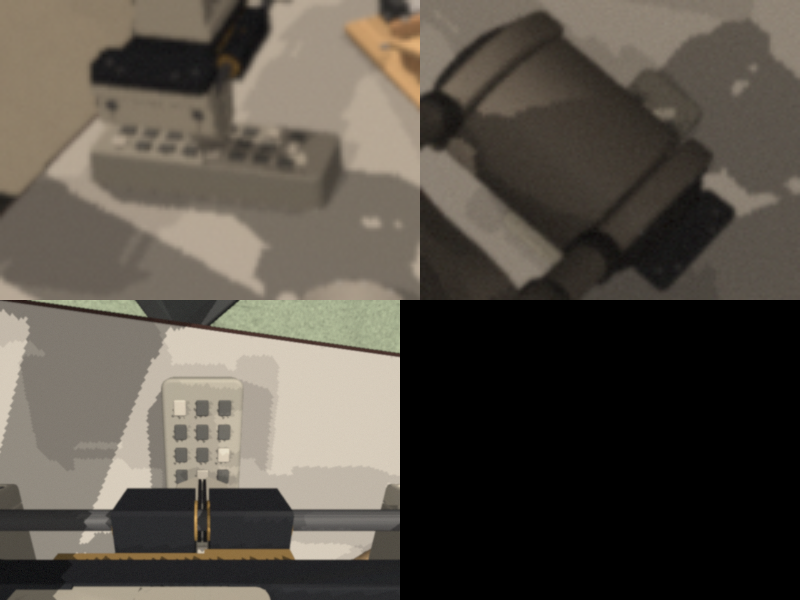

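In the wrist inset the closed fingers end over the keys, and the handset is still in its place. Before moving I'll check with numbers whether the handset's position and height or the tool's height is wrong.

Run:
```python
from h import *
np.set_printoptions(precision=1,suppress=True)
s=bot.get_calibration("scene");S=lambda p:((p[0]+.5)/3.6-.5+205,(p[1]+.5)/3.6-.5+170)
print("start tcp in scene",proj(s,[211,480.5,205]))
for y in(46,-46):print(proj(s,np.array([211,480.5,205])+y*np.array([.402,.916,0])))
for n,p,z in(("TLb",(50,312),28),("TRb",(320,345),28),("TRf",(297,378),28),("TLf",(22,365),28),("BRf",(298,430),0),("BLf",(25,397),0)):print(n,S(p),plane(s,S(p),z))
# expected box from wrist fit
u=np.array([np.cos(2.484),np.sin(2.484),0]);v=np.array([-u[1],u[0],0]);m=np.array([375,-203,0])
for a,b,z in((82,29,28),(82,-29,28),(-82,29,28),(-82,-29,28),(82,-29,0),(-82,-29,0),(82,29,0),(-82,29,0)):
    P=m+a*u+b*v+[0,0,z];q=proj(s,P);print(a,b,z,P,"crop",(q-[205,170])*3.6,"topcrop",(proj(bot.get_calibration('top'),P)-[240,275])*5)
# tip pixels now: difference image scene
d=cv2.absdiff(cv2.imread("pics/s5.png"),cv2.imread("pics/scene0.png")).max(2)
d=cv2.GaussianBlur(d,(3,3),0)
print("cols",range(240,266,2))
for r in range(256,284,2):print(r,d[r,240:266:2])
```

```text
start tcp in scene [110.  103.5]
[115.4  99. ]
[104.3 108.3]
TLb (218.52777777777777, 256.30555555555554) [ 325.7 -138.6   28. ]
TRb (293.52777777777777, 265.47222222222223) [ 452.8 -238.7   28. ]
TRf (287.1388888888889, 274.6388888888889) [ 429.  -262.5   28. ]
TLf (210.75, 271.02777777777777) [ 297.3 -183.9   28. ]
BRf (287.4166666666667, 289.0833333333333) [ 424.6 -271.5    0. ]
BLf (211.58333333333334, 279.91666666666663) [ 297.9 -174.9    0. ]
82 29 28 [ 292.4 -175.8   28. ] crop [  8.2 358.4] topcrop [144.2 466.8]
82 -29 28 [ 327.8 -129.9   28. ] crop [ 48.2 302.5] topcrop [ 34.7 365.1]
-82 29 28 [ 422.2 -276.1   28. ] crop [293.7 393.1] topcrop [423.9 147.7]
-82 -29 28 [ 457.6 -230.2   28. ] crop [320.6 333.9] topcrop [315.1  51.1]
82 -29 0 [ 327.8 -129.9    0. ] crop [ 53.6 342.1] topcrop [ 44.  364.6]
-82 -29 0 [ 457.6 -230.2    0. ] crop [322.1 374.1] topcrop [316.6  59.1]
82 29 0 [ 292.4 -175.8    0. ] crop [ 14.5 399.2] topcrop [150.4 463.6]
-82 29 0 [ 422.2 -276.1    0. ] crop [295.7 434.4] topcrop [422.5 153.1]
cols range(240, 266, 2)
256 [18 15 13 14 11 12 25 29 17 42 63 56 51]
258 [16 13 32 41 12 11 28 29 18 46 69 61 52]
260 [41 23 23 28 14 15 44 30 15 47 60 55 53]
262 [22 11 12 15 32 22 42 19 21 29 42 39 39]
264 [11 26 47 47 30 25 36 20 15 26 32 22 24]
266 [ 6 23 55 70 56 44 18 10  5  9 13 17 27]
268 [ 4 12 22 46 68 67 45 30 13 10  7  7  8]
270 [ 3  4  6 30 66 69 57 35 12  7  7  7  9]
272 [ 2  2  3 16 38 30 24 17  7  6  5  4  5]
274 [ 4  3  3  8 27 25 17  8  8  8  8  8  7]
276 [ 9  9  8  7  7  8  7  8  9 10 10 10  9]
278 [ 9  9  9  8  8  9  9  9  9  9  9 10  8]
280 [ 9  9  9  8  8  9 10  9  8  9  8  9  8]
282 [9 9 8 8 9 9 9 8 8 9 9 9 9]
```

Run:
```python
import cv2,numpy as np
a=cv2.imread("pics/w2.png").astype(int);b=cv2.imread("pics/w5.png").astype(int)
g=lambda i:i.mean(2).astype(int)
print("cols",list(range(306,344,3)))
for r in range(240,340,5):print(r,"w2",g(a)[r,306:344:3],"w5",g(b)[r,306:344:3])
```

```text
cols [306, 309, 312, 315, 318, 321, 324, 327, 330, 333, 336, 339, 342]
240 w2 [119 118 119 177 196 199 201 202 175 166 182 187 171] w5 [163 164 160  99  99  98 102 102 102 123 166 167 169]
245 w2 [119 108 108 150 174 178 179 183 166 160 162 195 171] w5 [164 168 156  98  98  99  97  96 100 122 147 161 167]
250 w2 [ 58  49  49  52  53  52  48  55  56  54  55 153 168] w5 [168 164 133  90  99  96  97  97  94 122 155 167 164]
255 w2 [ 69  72  75  69  60  55  55  63  78  79  86 150 169] w5 [163 166 157  92  98  99  96  99  97 121 148 158 166]
260 w2 [ 59  59  46  15  14  16  15  14  34  72  85 145 169] w5 [165 169 165 160 131 110 144 118 138 165 168 166 161]
265 w2 [107 108  66  20  16  11  20  18  31  73  79 152 167] w5 [166 164 166 167 168 164 163 166 168 165 168 166 168]
270 w2 [108 104  26  17  22  19  11  20  24  62  78 143 171] w5 [149 149 149 144 146 153 150 160 162 165 166 169 169]
275 w2 [109  94  16  13   5  11  24  17  16  57  76 143 168] w5 [146 148 145 147 181 181 183 183 184 156 152 156 155]
280 w2 [108  84  17  24  13   9  18  24  20  46  76 152 168] w5 [148 147 124 140 176 
[... 539 characters left out ...]
 69 29 22 28] w5 [ 34  35  84 144  39  33  50  29 108 125  37  38  32]
310 w2 [25 25 40 92 32 18 19 23 77 69 30 22 21] w5 [ 33  34  80 141  39  29  43  28 105 125  33  33  34]
315 w2 [30 26 36 90 30 48 83 11 76 61 25 20 25] w5 [ 36  33  84 135  39  31  39  28  94 126  40  32  30]
320 w2 [27 27 36 72 24 44 92 14 63 57 31 28 30] w5 [ 32  34  80 112  33  30  52  28  70  95  34  38  38]
325 w2 [29 24 46 59 19 44 81 18 52 72 31 28 20] w5 [ 36  33 101  94  27  36  61  27  39  91  50  33  37]
330 w2 [26 20 50 56 23 17 32 16 63 89 23 26 26] w5 [ 31  35 122 101  31  47  80  18  46  99  53  35  33]
335 w2 [17 25 62 64 32 27 32 30 64 80 27 26 22] w5 [ 33  41 127 103  49  49  49  30  39  63  45  30  33]
```

The rendered fingertip lies over the keys, and a tip at z=6 would be hidden inside the handset. In the start picture the tips also sit about 8 px above where they should project. So the fingers seem to be really about 20 mm higher than reported. A gentle touch on the handset's top will settle it.

Emit:
{"name": "jog_arm", "arguments": {
  "targets": [
    {"xyz": [0, 0, 0.02], "spin": 0},
    {"xyz": [0, 0, 0.02], "spin": 0},
    {"xyz": [0, 0, 0.02], "spin": 0},
    {"xyz": [0, 0, 0], "spin": 0},
    {"xyz": [0, 0, 0], "spin": 0},
    {"xyz": [0, 0, 0], "spin": 0},
    {"xyz": [0, 0, 0], "spin": 0},
    {"xyz": [0, 0, 0], "spin": 0},
    {"xyz": [0, 0, 0], "spin": 0},
    {"xyz": [0, 0, 0], "spin": 0}
  ]
}}

```text
time: 15.5
tool_pos: [375.1, -202.8, 4.6]
tcp_rot: [-3.141, 0.002, 2.484]
contact_force: [-8.6, 6.2, 48.3]
grip_width: 0.2
finger_force: 24.4
```

At a reported z of about 5.5 the fingers touch the handset's 28 mm top, so real height is reported +22.5 mm. I'll rise, open, and descend to reported -15 (real +7.5).

Emit:
{"name": "jog_arm", "arguments": {
  "gripper": 100,
  "targets": [
    {"xyz": [0, 0, -0.25], "spin": 0},
    {"xyz": [0, 0, 0], "spin": 0},
    {"xyz": [0, 0, 0], "spin": 0},
    {"xyz": [0, 0, 0], "spin": 0},
    {"xyz": [0, 0, 0], "spin": 0},
    {"xyz": [0, 0, 0], "spin": 0},
    {"xyz": [0, 0, 0], "spin": 0},
    {"xyz": [0, 0, 0], "spin": 0},
    {"xyz": [0, 0, 0], "spin": 0},
    {"xyz": [0, 0, 0], "spin": 0}
  ]
}}

```text
time: 16.75
tool_pos: [374.9, -202.6, 21.4]
tcp_rot: [3.142, 0.0, 2.484]
contact_force: [0.0, 0.1, 0.2]
grip_width: 91.2
finger_force: 0.0
```

Emit:
{"name": "jog_arm", "arguments": {
  "targets": [
    {"xyz": [0, 0, 0.1], "spin": 0},
    {"xyz": [0, 0, 0.1], "spin": 0},
    {"xyz": [0, 0, 0.08], "spin": 0},
    {"xyz": [0, 0, 0.06], "spin": 0},
    {"xyz": [0, 0, 0.05], "spin": 0},
    {"xyz": [0, 0, 0.03], "spin": 0},
    {"xyz": [0, 0, 0.02], "spin": 0},
    {"xyz": [0, 0, 0.02], "spin": 0},
    {"xyz": [0, 0, 0], "spin": 0},
    {"xyz": [0, 0, 0], "spin": 0}
  ]
}}

```text
time: 18.0
tool_pos: [375.0, -202.6, -15.3]
tcp_rot: [3.142, 0.0, 2.484]
contact_force: [-0.1, 0.3, -0.4]
grip_width: 91.6
finger_force: 0.0
```

Emit:
{"name": "jog_arm", "arguments": {
  "gripper": 0,
  "targets": [
    {"xyz": [0, 0, 0], "spin": 0},
    {"xyz": [0, 0, 0], "spin": 0},
    {"xyz": [0, 0, 0], "spin": 0},
    {"xyz": [0, 0, 0], "spin": 0},
    {"xyz": [0, 0, 0], "spin": 0},
    {"xyz": [0, 0, 0], "spin": 0},
    {"xyz": [0, 0, 0], "spin": 0},
    {"xyz": [0, 0, 0], "spin": 0},
    {"xyz": [0, 0, 0], "spin": 0},
    {"xyz": [0, 0, 0], "spin": 0}
  ]
}}

```text
time: 19.25
tool_pos: [374.9, -202.6, -15.4]
tcp_rot: [3.141, 0.0, 2.484]
contact_force: [0.4, 0.1, 0.6]
grip_width: 58.0
finger_force: 30.0
```

The handset is gripped at 58.0 mm. Next I lift, carry it over the slope at cradle (14, 0), and turn it to yaw 1.61.

Emit:
{"name": "jog_arm", "arguments": {
  "targets": [
    {"xyz": [0, 0, -0.4], "spin": 0},
    {"xyz": [0, 0, -0.4], "spin": 0},
    {"xyz": [0, 0, -0.45], "spin": 0},
    {"xyz": [0, 0, -0.45], "spin": 0},
    {"xyz": [-0.38, 0.26, 0], "spin": 0},
    {"xyz": [-0.38, 0.26, 0], "spin": 0},
    {"xyz": [-0.38, 0.26, 0], "spin": 0},
    {"xyz": [-0.38, 0.26, 0], "spin": 0},
    {"xyz": [-0.38, 0.26, 0], "spin": 0},
    {"xyz": [-0.36, 0.26, 0], "spin": 0}
  ]
}}

```text
time: 20.5
tool_pos: [595.0, -214.2, 119.9]
tcp_rot: [-3.141, -0.001, 2.484]
contact_force: [-0.2, -0.6, -2.3]
grip_width: 58.2
finger_force: 30.0
```

Emit:
{"name": "jog_arm", "arguments": {
  "targets": [
    {"xyz": [0, 0, 0], "spin": 0.9},
    {"xyz": [0, 0, 0], "spin": 0.9},
    {"xyz": [0, 0, 0], "spin": 0.9},
    {"xyz": [0, 0, 0], "spin": 0.9},
    {"xyz": [0, 0, 0], "spin": 0.9},
    {"xyz": [0, 0, 0], "spin": 0.9},
    {"xyz": [0, 0, 0], "spin": 0.9},
    {"xyz": [0, 0, 0], "spin": 0.9},
    {"xyz": [0, 0, 0], "spin": 0.9},
    {"xyz": [0, 0, 0], "spin": 0.64}
  ]
}}

```text
time: 21.75
tool_pos: [593.8, -214.2, 119.8]
tcp_rot: [-3.14, -0.001, 1.607]
contact_force: [-0.1, 0.3, -1.6]
grip_width: 57.8
finger_force: 30.0
```

Run:
```python
from h import *
go([*W(14,0),68],1.61)
im=bot.capture("wrist");cv2.imwrite("pics/w6.png",im);print(bot.get_calibration("wrist"))
cv2.imwrite("pics/t6.png",bot.capture("top"));cv2.imwrite("pics/s6.png",bot.capture("scene"))
```

```text
at [ 593.8 -214.2  119.8] [-3.140e+00 -1.000e-03  1.607e+00] t 21.75 F [-0.1  0.3 -1.6] w 57.78276473032495
shift/80: [-0.011  0.005  0.648] ('spin sum/0.1', np.float64(-0.026728800575390732))
{'vfov': 65.18051980248117, 'cx': 323.1194946901753, 'cy': 240.73225732694394, 'eye': array([ 591.20906473, -136.24417265,  298.66142966]), 'rotation': array([2.84874110e+00, 1.80401932e-03, 3.49029864e-02])}
```

Emit:
{"name": "jog_arm", "arguments": {
  "targets": [
    {"xyz": [0, 0, 0.2], "spin": 0},
    {"xyz": [0, 0, 0.2], "spin": 0},
    {"xyz": [0, 0, 0.15], "spin": 0},
    {"xyz": [0, 0, 0.05], "spin": 0},
    {"xyz": [0, 0, 0.02], "spin": 0},
    {"xyz": [0, 0, 0.02], "spin": 0},
    {"xyz": [0, 0, 0.02], "spin": 0},
    {"xyz": [0, 0, 0.02], "spin": 0},
    {"xyz": [0, 0, 0.02], "spin": 0},
    {"xyz": [0, 0, 0.02], "spin": 0}
  ]
}}

```text
time: 23.15
tool_pos: [594.5, -214.1, 63.5]
tcp_rot: [3.141, -0.0, 1.61]
contact_force: [-0.2, 2.2, 3.0]
grip_width: 57.8
finger_force: 30.0
```

Touched at the predicted height (about 4.6 N). I'll press on down so the handset turns in the pads.

Emit:
{"name": "jog_arm", "arguments": {
  "targets": [
    {"xyz": [0, 0, 0.0125], "spin": 0},
    {"xyz": [0, 0, 0.0125], "spin": 0},
    {"xyz": [0, 0, 0.0125], "spin": 0},
    {"xyz": [0, 0, 0.0125], "spin": 0},
    {"xyz": [0, 0, 0.0125], "spin": 0},
    {"xyz": [0, 0, 0.0125], "spin": 0},
    {"xyz": [0, 0, 0.0125], "spin": 0},
    {"xyz": [0, 0, 0.0125], "spin": 0},
    {"xyz": [0, 0, 0], "spin": 0},
    {"xyz": [0, 0, 0], "spin": 0}
  ]
}}

```text
time: 24.4
tool_pos: [594.3, -214.5, 54.9]
tcp_rot: [3.142, 0.0, 1.61]
contact_force: [-0.1, 3.0, 2.1]
grip_width: 57.6
finger_force: 30.0
```

Emit:
{"name": "jog_arm", "arguments": {
  "targets": [
    {"xyz": [0, 0, 0.0125], "spin": 0},
    {"xyz": [0, 0, 0.0125], "spin": 0},
    {"xyz": [0, 0, 0.0125], "spin": 0},
    {"xyz": [0, 0, 0.0125], "spin": 0},
    {"xyz": [0, 0, 0.0125], "spin": 0},
    {"xyz": [0, 0, 0.0125], "spin": 0},
    {"xyz": [0, 0, 0.0125], "spin": 0},
    {"xyz": [0, 0, 0.0125], "spin": 0},
    {"xyz": [0, 0, 0], "spin": 0},
    {"xyz": [0, 0, 0], "spin": 0}
  ]
}}

```text
time: 25.65
tool_pos: [594.3, -214.5, 47.0]
tcp_rot: [3.142, 0.0, 1.61]
contact_force: [0.4, 2.7, 0.9]
grip_width: 58.0
finger_force: 30.0
```

Emit:
{"name": "jog_arm", "arguments": {
  "targets": [
    {"xyz": [0, 0, 0.0125], "spin": 0},
    {"xyz": [0, 0, 0.0125], "spin": 0},
    {"xyz": [0, 0, 0.0125], "spin": 0},
    {"xyz": [0, 0, 0], "spin": 0},
    {"xyz": [0, 0, 0], "spin": 0},
    {"xyz": [0, 0, 0], "spin": 0},
    {"xyz": [0, 0, 0], "spin": 0},
    {"xyz": [0, 0, 0], "spin": 0},
    {"xyz": [0, 0, 0], "spin": 0},
    {"xyz": [0, 0, 0], "spin": 0}
  ]
}}

```text
time: 26.9
tool_pos: [594.3, -214.5, 44.0]
tcp_rot: [3.141, 0.0, 1.61]
contact_force: [-0.4, -1.4, 2.2]
grip_width: 57.9
finger_force: 30.0
```

The sideways force reversed, so the lower end may be touching the cleat. I'll use the last picture here.

Run:
```python
from h import *
w=bot.capture("wrist");s=bot.capture("scene");t=bot.capture("top")
for n,i in(("w7",w),("s7",s),("t7",t)):cv2.imwrite(f"pics/{n}.png",i)
cv2.imwrite("pics/c7.png",np.vstack([cv2.resize(w[60:310,140:540],(480,300),interpolation=3) if 0 else np.hstack([cv2.resize(w[60:310,140:540],(480,300),interpolation=3),np.zeros((300,20,3),np.uint8),cv2.resize(t[150:270,215:335],(300,300),interpolation=3)]),cv2.resize(s[200:285,295:525],(800,296),interpolation=3)]))
```

```text
(no output)
```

View pics/c7.png

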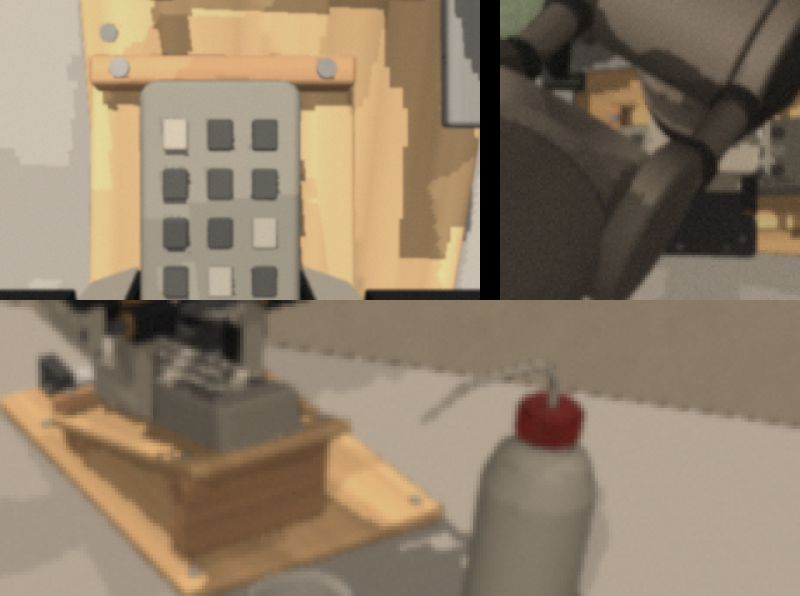

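The wrist inset shows the handset centred (middle column 220 against the cleat's 222), square, and with its lower end right at the cleat's inner face. I'll press down the last bit.

Emit:
{"name": "jog_arm", "arguments": {
  "targets": [
    {"xyz": [0, 0, 0.0125], "spin": 0},
    {"xyz": [0, 0, 0.0125], "spin": 0},
    {"xyz": [0, 0, 0], "spin": 0},
    {"xyz": [0, 0, 0], "spin": 0},
    {"xyz": [0, 0, 0], "spin": 0},
    {"xyz": [0, 0, 0], "spin": 0},
    {"xyz": [0, 0, 0], "spin": 0},
    {"xyz": [0, 0, 0], "spin": 0},
    {"xyz": [0, 0, 0], "spin": 0},
    {"xyz": [0, 0, 0], "spin": 0}
  ]
}}

```text
time: 28.3
tool_pos: [594.3, -214.3, 42.0]
tcp_rot: [3.142, -0.0, 1.61]
contact_force: [-0.5, -0.4, 2.1]
grip_width: 57.8
finger_force: 30.0
```

Emit:
{"name": "jog_arm", "arguments": {
  "targets": [
    {"xyz": [0, 0, 0.0125], "spin": 0},
    {"xyz": [0, 0, 0.0125], "spin": 0},
    {"xyz": [0, 0, 0], "spin": 0},
    {"xyz": [0, 0, 0], "spin": 0},
    {"xyz": [0, 0, 0], "spin": 0},
    {"xyz": [0, 0, 0], "spin": 0},
    {"xyz": [0, 0, 0], "spin": 0},
    {"xyz": [0, 0, 0], "spin": 0},
    {"xyz": [0, 0, 0], "spin": 0},
    {"xyz": [0, 0, 0], "spin": 0}
  ]
}}

```text
time: 29.55
tool_pos: [594.3, -214.3, 40.0]
tcp_rot: [3.142, -0.0, 1.61]
contact_force: [0.2, 0.3, 1.0]
grip_width: 57.5
finger_force: 30.0
```

Emit:
{"name": "jog_arm", "arguments": {
  "targets": [
    {"xyz": [0, 0, 0.0125], "spin": 0},
    {"xyz": [0, 0, 0.0], "spin": 0},
    {"xyz": [0, 0, 0], "spin": 0},
    {"xyz": [0, 0, 0.0125], "spin": 0},
    {"xyz": [0, 0, 0], "spin": 0},
    {"xyz": [0, 0, 0], "spin": 0},
    {"xyz": [0, 0, 0], "spin": 0},
    {"xyz": [0, 0, 0], "spin": 0},
    {"xyz": [0, 0, 0], "spin": 0},
    {"xyz": [0, 0, 0], "spin": 0}
  ]
}}

```text
time: 30.8
tool_pos: [594.3, -214.4, 39.0]
tcp_rot: [3.141, 0.0, 1.61]
contact_force: [-1.6, 0.2, 8.8]
grip_width: 57.5
finger_force: 30.0
```

It is flush on the bed (about 10 N). I relieve slightly and slide down the slope to the cleat.

Emit:
{"name": "jog_arm", "arguments": {
  "targets": [
    {"xyz": [0, 0, -0.008], "spin": 0},
    {"xyz": [0.0125, 0, 0.004], "spin": 0},
    {"xyz": [0.0125, 0, 0.004], "spin": 0},
    {"xyz": [0.0125, 0, 0.004], "spin": 0},
    {"xyz": [0, 0, 0], "spin": 0},
    {"xyz": [0, 0, 0], "spin": 0},
    {"xyz": [0, 0, 0], "spin": 0},
    {"xyz": [0, 0, 0], "spin": 0},
    {"xyz": [0, 0, 0], "spin": 0},
    {"xyz": [0, 0, 0], "spin": 0}
  ]
}}

```text
time: 32.05
tool_pos: [594.6, -212.6, 38.5]
tcp_rot: [3.14, 0.002, 1.61]
contact_force: [-1.7, -3.2, 6.7]
grip_width: 57.4
finger_force: 30.0
```

Emit:
{"name": "jog_arm", "arguments": {
  "targets": [
    {"xyz": [0.0125, 0, 0.003], "spin": 0},
    {"xyz": [0.0125, 0, 0.003], "spin": 0},
    {"xyz": [0, 0, 0], "spin": 0},
    {"xyz": [0, 0, 0], "spin": 0},
    {"xyz": [0, 0, 0], "spin": 0},
    {"xyz": [0, 0, 0], "spin": 0},
    {"xyz": [0, 0, 0], "spin": 0},
    {"xyz": [0, 0, 0], "spin": 0},
    {"xyz": [0, 0, 0], "spin": 0},
    {"xyz": [0, 0, 0], "spin": 0}
  ]
}}

```text
time: 33.3
tool_pos: [594.6, -212.7, 38.5]
tcp_rot: [3.14, 0.005, 1.61]
contact_force: [-2.2, -10.9, 7.3]
grip_width: 57.7
finger_force: 30.0
```

It is against the cleat. I relieve the push and let go.

Emit:
{"name": "jog_arm", "arguments": {
  "targets": [
    {"xyz": [-0.02, 0, -0.005], "spin": 0},
    {"xyz": [0, 0, 0], "spin": 0},
    {"xyz": [0, 0, 0], "spin": 0},
    {"xyz": [0, 0, 0], "spin": 0},
    {"xyz": [0, 0, 0], "spin": 0},
    {"xyz": [0, 0, 0], "spin": 0},
    {"xyz": [0, 0, 0], "spin": 0},
    {"xyz": [0, 0, 0], "spin": 0},
    {"xyz": [0, 0, 0], "spin": 0},
    {"xyz": [0, 0, 0], "spin": 0}
  ]
}}

```text
time: 34.55
tool_pos: [594.6, -212.7, 38.5]
tcp_rot: [3.14, 0.003, 1.61]
contact_force: [-1.6, -4.2, 6.9]
grip_width: 57.9
finger_force: 30.0
```

Emit:
{"name": "jog_arm", "arguments": {
  "gripper": 95,
  "targets": [
    {"xyz": [0, 0, 0], "spin": 0},
    {"xyz": [0, 0, 0], "spin": 0},
    {"xyz": [0, 0, 0], "spin": 0},
    {"xyz": [0, 0, 0], "spin": 0},
    {"xyz": [0, 0, 0], "spin": 0},
    {"xyz": [0, 0, 0], "spin": 0},
    {"xyz": [0, 0, 0], "spin": 0},
    {"xyz": [0, 0, 0], "spin": 0},
    {"xyz": [0, 0, 0], "spin": 0},
    {"xyz": [0, 0, 0], "spin": 0}
  ]
}}

```text
time: 35.8
tool_pos: [594.2, -211.0, 37.6]
tcp_rot: [3.142, -0.0, 1.61]
contact_force: [-0.4, 0.3, -0.0]
grip_width: 87.0
finger_force: 0.0
```

Emit:
{"name": "jog_arm", "arguments": {
  "targets": [
    {"xyz": [0, 0, -0.1], "spin": 0},
    {"xyz": [0, 0, -0.2], "spin": 0},
    {"xyz": [0, 0, -0.4], "spin": 0},
    {"xyz": [0, 0, -0.4], "spin": 0},
    {"xyz": [0, 0, -0.3], "spin": 0},
    {"xyz": [0, 0, 0], "spin": 0},
    {"xyz": [0, 0, 0], "spin": 0},
    {"xyz": [0, 0, 0], "spin": 0},
    {"xyz": [0, 0, 0], "spin": 0},
    {"xyz": [0, 0, 0], "spin": 0}
  ]
}}

```text
time: 37.05
tool_pos: [594.0, -210.9, 149.1]
tcp_rot: [-3.141, -0.0, 1.61]
contact_force: [0.2, 0.1, -0.0]
grip_width: 87.6
finger_force: 0.0
```

Run:
```python
from h import *
np.set_printoptions(precision=1,suppress=True)
go([*W(-115,130),50],0.04)
c=bot.get_calibration("wrist");c["eye"]=c["eye"]+[0,0,22.5]
w=bot.capture("wrist");cv2.imwrite("pics/w8.png",w);cv2.imwrite("pics/s8.png",bot.capture("scene"))
# handset: low-saturation on wood
hsv=cv2.cvtColor(w,cv2.COLOR_BGR2HSV)
m=cv2.inRange(hsv,(0,0,60),(179,75,255));
th=np.radians(18)
def bed(x,y,z): # cleat frame->world
    X=-61.3+x*np.cos(th)-z*np.sin(th);return [*W(X,y),30+x*np.sin(th)+z*np.cos(th)]
for P in((0,-29,28),(0,29,28),(164,-29,28),(164,29,28),(82,0,28),(0,-52,12),(0,52,12)):print(P,proj(c,bed(*P)))
p=proj(c,bed(82,0,28)).astype(int)
n,l,st,ce=cv2.connectedComponentsWithStats(cv2.morphologyEx(m,cv2.MORPH_CLOSE,np.ones((5,5))))
for i in np.argsort(-st[1:,4])[:5]+1:print(st[i],ce[i])
for r in range(60,300,20):
    row=m[r];print(r,"".join("#" if v else "." for v in row[200:440:4]))
```

```text
at [ 594.  -210.9  149.1] [-3.1 -0.   1.6] t 37.05 F [ 0.2  0.1 -0. ] w 87.62466319466729
shift/80: [1.6 1.6 1.2] ('spin sum/0.1', np.float64(15.697775170492337))
(0, -29, 28) [284.7 124.9]
(0, 29, 28) [362.3 124.8]
(164, -29, 28) [284.4 345.5]
(164, 29, 28) [363.  345.4]
(82, 0, 28) [323.6 234.4]
(0, -52, 12) [257.7 131.6]
(0, 52, 12) [389.3 131.4]
[     0      0    640    417 175672] [293.3 194.1]
[  10  458  423   22 8535] [230.8 469.1]
[ 542    0   98  147 7287] [606.7  48.9]
[265 120  11  11  93] [270.1 125.1]
[375 121  10  10  88] [379.5 125.5]
60 ############.........###.##############################.#...
80 ############.........###................................#..#
100 ############...............................................#
120 #############..............................................#
140 #############.........###################..................#
160 #############.........###################...................
180 #############.........###################...................
200 ##############........###################...................
220 ##############........###################...................
240 ##############........###################...................
260 ##############........###################...................
280 ##############........###################...................
```

Run:
```python
import cv2,numpy as np
w=cv2.imread("pics/w8.png");m=cv2.inRange(cv2.cvtColor(w,cv2.COLOR_BGR2HSV),(0,0,60),(179,75,255))
for col in(300,324,350):print(col,[ (r,m[r,col]) for r in range(118,142) if m[r,col]!=m[r-1,col]])
for r in(145,200,280):
    i=np.where(m[r,270:390])[0]+270;print(r,i.min(),i.max())
    j=np.where(m[r,240:410]==0)[0]+240;print(w[r,[240,250,262,280,330,370,385,395]].tolist())
h=cv2.cvtColor(w,cv2.COLOR_BGR2HSV);print([ (r,h[r,324].tolist()) for r in range(112,142,2)])
```

```text
300 [(132, np.uint8(255))]
324 [(132, np.uint8(255))]
350 [(132, np.uint8(255))]
145 285 363
[[149, 161, 171], [116, 151, 179], [113, 159, 179], [103, 145, 177], [144, 162, 171], [71, 101, 126], [90, 125, 150], [81, 115, 141]]
200 285 363
[[142, 153, 163], [143, 154, 164], [124, 173, 204], [116, 164, 202], [108, 120, 127], [124, 175, 204], [122, 173, 203], [104, 144, 176]]
280 285 363
[[141, 153, 162], [139, 151, 161], [131, 185, 204], [115, 162, 199], [96, 108, 115], [126, 177, 205], [124, 173, 204], [110, 154, 187]]
[(112, [16, 104, 198]), (114, [16, 106, 198]), (116, [16, 109, 195]), (118, [16, 112, 176]), (120, [14, 119, 191]), (122, [15, 118, 201]), (124, [15, 117, 203]), (126, [15, 116, 200]), (128, [14, 116, 191]), (130, [15, 103, 173]), (132, [18, 52, 157]), (134, [20, 44, 167]), (136, [20, 39, 168]), (138, [21, 41, 169]), (140, [20, 40, 171])]
```

Run:
```python
import cv2,numpy as np
g=cv2.imread("pics/w8.png").astype(int)
for c in(262,279,324,369,384):print(c,[int(g[r,c-1:c+2].sum()/3) for r in range(112,146)])
```

```text
262 [498, 508, 510, 511, 510, 502, 477, 471, 474, 476, 482, 488, 493, 489, 482, 474, 483, 477, 472, 455, 412, 345, 280, 237, 220, 248, 308, 342, 349, 350, 351, 360, 390, 446]
279 [485, 476, 478, 478, 479, 474, 466, 463, 472, 478, 482, 485, 489, 488, 487, 480, 479, 479, 472, 453, 411, 343, 269, 214, 206, 217, 244, 274, 281, 272, 278, 286, 340, 422]
324 [473, 468, 471, 468, 467, 450, 415, 425, 445, 457, 465, 461, 465, 468, 461, 450, 443, 427, 414, 418, 434, 457, 465, 469, 471, 472, 473, 471, 474, 474, 473, 466, 472, 469]
369 [488, 491, 489, 486, 481, 465, 446, 444, 457, 462, 468, 462, 464, 467, 461, 454, 451, 444, 434, 412, 371, 312, 246, 200, 173, 194, 236, 277, 293, 301, 299, 297, 295, 296]
384 [439, 437, 437, 434, 434, 437, 438, 447, 467, 472, 467, 468, 464, 454, 450, 452, 446, 425, 421, 422, 405, 351, 276, 209, 175, 195, 234, 272, 291, 293, 296, 296, 305, 359]
```

The handset lies centred on columns 285–363 (predicted 284.7–362.3), square and at the cleat. Now I close the fingers and go to the left side of the grip.

Emit:
{"name": "jog_arm", "arguments": {
  "gripper": 0,
  "targets": [
    {"xyz": [0.39, 0.42, 0], "spin": 0},
    {"xyz": [0.39, 0.42, 0], "spin": 0},
    {"xyz": [0.39, 0.42, 0], "spin": 0},
    {"xyz": [0.39, 0.42, 0], "spin": 0},
    {"xyz": [0, 0, 0], "spin": 0},
    {"xyz": [0, 0, 0], "spin": 0},
    {"xyz": [0, 0, 0], "spin": 0},
    {"xyz": [0, 0, 0], "spin": 0},
    {"xyz": [0, 0, 0], "spin": 0},
    {"xyz": [0, 0, 0], "spin": 0}
  ]
}}

```text
time: 38.4
tool_pos: [723.5, -81.3, 149.8]
tcp_rot: [3.141, -0.0, 1.609]
contact_force: [0.2, 0.4, 0.1]
grip_width: 0.3
finger_force: 0.0
```

Emit:
{"name": "jog_arm", "arguments": {
  "targets": [
    {"xyz": [0, 0, 0.38], "spin": 0},
    {"xyz": [0, 0, 0.38], "spin": 0},
    {"xyz": [0, 0, 0.38], "spin": 0},
    {"xyz": [0, 0, 0], "spin": 0},
    {"xyz": [0, -0.1, 0], "spin": 0},
    {"xyz": [0, -0.1, 0], "spin": 0},
    {"xyz": [0, -0.1, 0], "spin": 0},
    {"xyz": [0, -0.1, 0], "spin": 0},
    {"xyz": [0, -0.1, 0], "spin": 0},
    {"xyz": [0, -0.1, 0], "spin": 0}
  ]
}}

```text
time: 39.65
tool_pos: [675.2, -83.0, 58.7]
tcp_rot: [3.141, 0.0, 1.61]
contact_force: [1.8, 0.3, 1.0]
grip_width: 0.6
finger_force: 1.2
```

Emit:
{"name": "jog_arm", "arguments": {
  "targets": [
    {"xyz": [0, -0.08, 0], "spin": 0},
    {"xyz": [0, -0.08, 0], "spin": 0},
    {"xyz": [0, -0.08, 0], "spin": 0},
    {"xyz": [0, -0.08, 0], "spin": 0},
    {"xyz": [0, -0.08, 0], "spin": 0},
    {"xyz": [0, -0.06, 0], "spin": 0},
    {"xyz": [0, -0.04, 0], "spin": 0},
    {"xyz": [0, -0.03, 0], "spin": 0},
    {"xyz": [0, -0.02, 0], "spin": 0},
    {"xyz": [0, 0, 0], "spin": 0}
  ]
}}

```text
time: 40.9
tool_pos: [631.4, -84.6, 58.3]
tcp_rot: [-3.141, -0.0, 1.61]
contact_force: [0.8, 0.6, 1.3]
grip_width: 0.8
finger_force: 0.7
```

Emit:
{"name": "jog_arm", "arguments": {
  "targets": [
    {"xyz": [0, -0.02, 0], "spin": 0},
    {"xyz": [0, -0.02, 0], "spin": 0},
    {"xyz": [0, -0.02, 0], "spin": 0},
    {"xyz": [0, 0, 0], "spin": 0},
    {"xyz": [0, 0, 0], "spin": 0},
    {"xyz": [0, 0, 0], "spin": 0},
    {"xyz": [0, 0, 0], "spin": 0},
    {"xyz": [0, 0, 0], "spin": 0},
    {"xyz": [0, 0, 0], "spin": 0},
    {"xyz": [0, 0, 0], "spin": 0}
  ]
}}

```text
time: 42.15
tool_pos: [626.8, -84.8, 58.4]
tcp_rot: [-3.141, -0.0, 1.61]
contact_force: [0.0, 0.0, 0.0]
grip_width: 0.1
finger_force: 0.0
```

Emit:
{"name": "jog_arm", "arguments": {
  "targets": [
    {"xyz": [0, -0.02, 0], "spin": 0},
    {"xyz": [0, -0.02, 0], "spin": 0},
    {"xyz": [0, -0.02, 0], "spin": 0},
    {"xyz": [0, -0.01, 0], "spin": 0},
    {"xyz": [0, 0, 0], "spin": 0},
    {"xyz": [0, 0, 0], "spin": 0},
    {"xyz": [0, 0, 0], "spin": 0},
    {"xyz": [0, 0, 0], "spin": 0},
    {"xyz": [0, 0, 0], "spin": 0},
    {"xyz": [0, 0, 0], "spin": 0}
  ]
}}

```text
time: 43.4
tool_pos: [623.4, -85.0, 58.6]
tcp_rot: [3.137, 0.0, 1.61]
contact_force: [9.8, 0.7, -5.0]
grip_width: 0.2
finger_force: 4.4
```

Emit:
{"name": "jog_arm", "arguments": {
  "targets": [
    {"xyz": [0, -0.015, 0], "spin": 0},
    {"xyz": [0, 0, 0], "spin": 0},
    {"xyz": [0, 0, 0], "spin": 0},
    {"xyz": [0, 0, 0], "spin": 0},
    {"xyz": [0, 0.15, 0], "spin": 0},
    {"xyz": [0, 0.25, 0], "spin": 0},
    {"xyz": [0, 0, -0.3], "spin": 0},
    {"xyz": [0, 0, -0.5], "spin": 0},
    {"xyz": [0, 0, -0.5], "spin": 0},
    {"xyz": [0, 0, 0], "spin": 0}
  ]
}}

```text
time: 44.65
tool_pos: [653.5, -84.3, 166.5]
tcp_rot: [3.135, 0.002, 1.61]
contact_force: [0.4, -0.0, -0.6]
grip_width: 0.6
finger_force: 0.0
```

Run:
```python
from h import *
np.set_printoptions(precision=1,suppress=True)
s=bot.capture("scene");cv2.imwrite("pics/s9.png",s)
a=cv2.imread("pics/scene0.png");c=bot.get_calibration("scene");t=bot.get_calibration("top");bot_t=bot.capture("top");cv2.imwrite("pics/t9.png",bot_t)
go([None]*3)
# black grip post in scene: dark pixels
g=s.max(2)<45; 
ys,xs=np.where(g[160:215,290:380]);print("dark px mean",xs.mean()+290,ys.mean()+160,len(xs))
for v in(0,.085,.08):print(v,proj(c,[*W(-115,85-1000*v),85]))
for r in(190,195,200,205):print(r,np.where(g[r,290:380])[0]+290)
g0=a.max(2)<45
for r in(190,200):print("start",np.where(g0[r,290:380])[0]+290)
print(proj(c,[*W(-115,29),85]))
```

```text
at [651.5 -83.8 162.3] [-3.1 -0.   1.6] t 44.75 F [ 0.3  0.6 -0.2] w 0.7417913969951058
shift/80: [0. 0. 0.] 
dark px mean 321.01937984496124 199.1201550387597 258
0 [352.2 189.4]
0.085 [320.9 196.9]
0.08 [322.8 196.5]
190 [316 317 318 319 320 321 322 323 324 325 326]
195 [316 317 318 319 320 321 322 323 324 325 326]
200 [316 317 318 319 320 321 322 323 324 325 326]
205 [316 317 318 319 320 321 322 323 324 325 326]
start [327 328 329 330 331 332 333 334 335 336 337]
start [327 328 329 330 331 332 333 334 335 336 337]
[331.8 194.3]
```

The grip post is at column 321 (predicted 320.9 for shut), the push stalled at the stop, and the arm is clear. I'm handing in.

```bash
python3 -c "
from plant import bot
print(bot.close_job())"
```

```text
the job is handed in; nothing more can be done
None
```

The handset is docked keys up against the cleat, released, and the lock is pushed to its shut stop, all by my own camera and force checks; the job is handed in, but it returned no verdict.

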